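# Seat the end plugs of a screen frame against the bench stop

## Robot

A 6-joint arm with a two-finger parallel gripper is mounted at the origin on the work surface. World frame = base frame: x ahead of the robot, y to its left, z up, the work surface at z = 0. Lengths are in mm, angles in degrees, forces in N, time in s.
With the tool pointing down it reaches from about 250 to 725 mm from the base axis. Payload 4 kg.
Tool frame: the origin (TCP) lies midway between the tips of the shut fingers; the grasp point (between the pads) lies 19 mm behind it (env.grip_point_offset is the distance from the TCP to the grasp point, in mm); z points along the fingers, y is the line along which they close (so a half turn about z gives the same grasp; the last joint's range is limited). The gripper opens to 85 mm and grips with 20 to 120 N. Pads are 22 mm wide; open, the fingers measure 114 mm over their backs; the gripper's body (76 mm by 85 mm) begins 54 mm behind the grasp point. The pads swing forward as they close: fully open they stand 13 mm farther back than shut.
Start: joints at [-68.812, 13.785, 0.286, 76.501, 0, 90], TCP at [180.713, -466.2, 231.306] pointing down, gripper open.
Joint ranges: [-155.79, 155.79], [-60.16, 107.12], [-62.33, 73.08], [-114, 123.19], [-81.49, 82.49], [-180, 180]. Speed limits (degrees/s): [159.86, 159.86, 180, 180, 180, 180].

## Interface

Orientations are given as [roll, pitch, yaw] about the fixed x, y, z axes, in that order (R = Rz(yaw) Ry(pitch) Rx(roll)).
In Python, from rig import env, viewer gives the robot as it stands.
- The arm moves only by the tool carry_out, never from a script. Its argument "motion" is a list that holds one entry, the list of rows, each a list of 6 numbers: the shift along the tool's x, y, z scaled (see below), then the turn, a rotation vector about the tool's x, y, z scaled (see below). In form: [[[x, y, z, wx, wy, wz], ...]]. A call has 1 to 12 rows; each row is the pose to reach, as a shift and turn from the pose commanded when the call began, along the tool's axes at that moment, turning the shorter way round; what a row does not reach only later rows make up. The controller multiplies each number of a shift by 500 mm and each number of a turn by 180 degrees. A row lasts 1/10 s, in which the tool goes at most 50 mm and 8.59 degrees, less where a joint would pass 70% of its speed; a pose out of reach is approached as far as the arm can. A call with a number of a shift or a turn outside -1 to 1 is refused whole. A call with a gripper value outside its range is refused whole. "grip" is the closure, from -1 (fully open) to 1 (shut), set as the call begins (left out, the last holds). The fingers move at their own pace and stop on an object; "newtons" is the grip in N (left out, the last holds). Time passes only in rows, so rows that repeat a pose let the fingers close. It gives the time, the measured TCP pose, the force, the opening and the grip force at its end, in the units of the state.
- env.read_state(): the state, without advancing time (a new reading comes with each control period).
- viewer.read_camera(name): name is "scene" or "top"; returns the picture (420x560x3 uint8, red, green, blue); there is no depth.
- viewer.camera_model(name): a dict with "mtx" (3x3 intrinsics, pixels), "R" (3x3) and "t" (3): a world point X has camera coordinates R X + t. Camera axes: x right, y down, z forward; pixel columns grow to the right and rows downward; lengths in mm; the calibration is good to about 2 mm. A picture is of the moment at which its call begins. camera_model takes no time and is no camera call.
- env.finish_job(): hands the job in; it is judged then, once.
The state is a dict: "time": time; "qpos": joint angles; "qd": joint speeds; "joint_torque": joint torques, N m; "eef_pos": TCP position; "eef_rot": TCP orientation; "contact_force": force on the tool from outside, world axes, zero at the start; "moment": the same for the moment, N m; "finger_gap": finger opening in mm; "grip_force": force on a finger pad.
Only numpy, scipy, OpenCV 4.12 (cv2) and the standard library are available. Lean on these libraries where they do the work, as an engineer would, in place of code of your own. Each camera call takes 0.05 s, during which the arm holds its last target. There are 200 camera calls.

## Task

Two neighbouring end plugs of this bare screen frame are still standing out of their tubes. Push the frame against the steel bench stop so that one plug is driven fully home, turn the frame and drive the other one home the same way; push or hold the frame by its metal only and let the stop do the pressing, not the gripper on the plugs. Leave the frame lying flat on the bench and everything else where it is.

Things in the scene. Friction and masses are not known exactly. Their poses are not given: they have to be found in the camera images.
- frame: Workpiece: bare rectangular screen frame (no mesh) of 25 mm square aluminium tube, flat on the bench, loose, about 0.4 kg; outside 220 mm along its x, 170 mm along its y, 25 mm tall, opening 170 x 120 mm. Origin: centre of the outline, underside; z up. Each tube runs past its neighbour, so each outer face shows one tube end, at a corner, with a black end plug; two plugs are home already.
- plug_long: Loose black end plug of the long tube, on the frame's +x face. Head 24 mm square, 4 mm thick; origin at the centre of its inner face, x out of the tube. Home, it is at (110, -72.5, 12.5) mm in the frame, tight on the tube end; at the start 6 to 11 mm farther out, stem showing. Slides only along its tube, stiffly (10 to 17 N of push on the frame in all), stays where left, stops hard at home.
- plug_short: The same plug, also loose, in the short tube on the frame's +y face; its x points out of the tube (frame +y). Home, its origin is at (97.5, 85, 12.5) mm in the frame; at the start 6 to 11 mm farther out along the frame's +y. Same fit, same force.
- plug_done_x (a point): Head of the plug that is home already on the frame's -x face: middle of its outer side, 4 mm outside the tube end. Fixed to the frame at (-114, 72.5, 12.5) mm.
- plug_done_y (a point): Head of the plug that is home already on the frame's -y face: middle of its outer side, 4 mm outside the tube end. Fixed to the frame at (-97.5, -89, 12.5) mm.
- stop: Bench stop: 300 mm of 40 mm steel angle bolted down, immovable. Origin at the foot of its flat upright working face, halfway along; its x points into the steel, so the working face is the plane x = 0 looking to -x, 300 mm along y, 40 mm tall. Its 40 mm foot with bolts lies behind the face.
- jar_wide: Bystander, loose: squat round ink jar with a white lid, 94 mm across, 103 mm tall. Origin on the underside, in the middle.
- jar_tall: Bystander, loose: taller round ink jar with a white lid, 80 mm across, 138 mm tall. Origin on the underside, in the middle.
- bottle_near: Bystander, loose: squeeze bottle with a pointed nozzle, 58 mm across, 184 mm tall. Origin on the underside, in the middle.
- bottle_far: Bystander, loose: squeeze bottle with a pointed nozzle, 58 mm across, 184 mm tall. Origin on the underside, in the middle.
- tape: Bystander, loose: roll of tape lying flat, 110 mm across, 24 mm tall. Origin on the underside, in the middle.
- spatula: Bystander, loose: ink spatula lying flat, 240 mm long. Origin on the underside.

How it is judged (in metres and radians):
At the end, for the whole second after the job is handed in: Both plugs are within 1.5 mm of fully home, and the frame lies flat on the bench (underside within 4 mm of the bench top, within 0.05 rad of level), released and at rest (x of plug_long in the frame of frame below 0.1115 m and y of plug_short in the frame of frame below 0.0865 m and angle between frame's own z axis and vertical below 0.05 rad and height (world z) of frame below 0.004 m and linear speed of frame below 0.01 m/s); the robot touches nothing.
It fails at once if the gripper presses on one of the two loose plugs (more than 5 N) (contact force between any of plug_long, plug_short and the fingers above 5 N or contact force between any of plug_long, plug_short and the arm above 5 N).
It fails at once if a bystander is moved more than 30 mm or knocked over (distance of any of jar_wide, jar_tall, bottle_near, bottle_far, tape, spatula from where it was at the start of the episode above 0.03 m or angle between any of jar_wide, jar_tall, bottle_near, bottle_far, tape, spatula's own z axis and vertical above 0.5 rad).
It also fails if it takes over 72 s, if anything falls off the work surface, if the arm or the gripper's body presses on something with over 40 N, if the wrist force passes 120 N, or if a joint passes its speed limit or range.

## Working session

There is one attempt and no reset: what is moved stays moved. The work goes in short steps, Python scripts to look and compute and a tool call to move; the robot and the scene stay as the last step left them, time stands still between calls to the robot, and variables do not carry over. Pictures are saved under pics/ and viewed, at most 10 in all, crops included, and the job is handed in when it is done.

Besides the shell and the picture viewer there is one more tool, called after "Request:" by a JSON object that holds its "method" and its "body", one argument or row to a line. carry_out: Moves the arm, as the interface text tells. Shifts and turns lie within -1 to 1; 1 stands for 500 mm of shift or 180 degrees of turn. Its arguments: {"type":"object","properties":{"motion":{"type":"array","items":{"type":"array","items":{"type":"array","items":{"type":"number"}}}},"grip":{"type":"number"},"newtons":{"type":"number"}},"required":["motion"]}

```bash
ls; mkdir -p pics; python3 - <<'E'
from rig import env, viewer
import cv2, numpy as np
for n in("scene","top"):
    cv2.imwrite(f"pics/{n}0.png",viewer.read_camera(n)[:,:,::-1]); m=viewer.camera_model(n); print(n,m)
s=env.read_state(); print(s)
E
```

```text
pics
scene {'mtx': array([[465.08728215,   0.        , 279.51825375],
       [  0.        , 465.08728215, 206.99793753],
       [  0.        ,   0.        ,   1.        ]]), 'R': array([[ 0.40026018,  0.91639813,  0.00250248],
       [ 0.71827959, -0.31202871, -0.62186213],
       [-0.56909245,  0.25070413, -0.78312274]]), 't': array([-172.88361197, -359.58537729, 1852.97968942])}
top {'mtx': array([[406.87080551,   0.        , 277.09697257],
       [  0.        , 406.87080551, 215.56080139],
       [  0.        ,   0.        ,   1.        ]]), 'R': array([[ 0.00822249, -0.99981097, -0.01761884],
       [-0.99808535, -0.0071256 , -0.06143989],
       [ 0.06130273,  0.0180903 , -0.99795527]]), 't': array([  -7.78435561,  531.0006145 , 1173.73929219])}
{'time': 0.1, 'qpos': array([-6.88117349e+01,  1.38264803e+01,  2.21151882e-01,  7.65009411e+01,
       -2.29892799e-03,  8.99994569e+01]), 'qd': array([ 0.06357097, -0.04352365,  0.16576705, -0.04915577,  0.01927832,
        0.03252184]), 'joint_torque': array([ 2.13883730e-03, -3.73137188e+01,  2.53010452e+01,  1.08580964e-02,
       -1.24617671e-06,  8.80696945e-06]), 'eef_pos': array([ 180.50218381, -465.67895299,  230.51231432]), 'eef_rot': array([-1.79893730e+02,  2.29791671e-03,  2.11888124e+01]), 'contact_force': array([-0.6961559 ,  0.22576915, -0.80178079]), 'moment': array([-0.02075138,  0.00886743, -0.00116046]), 'grip_force': 0.0, 'finger_gap': 85.63267527191738}
```

View pics/scene0.png

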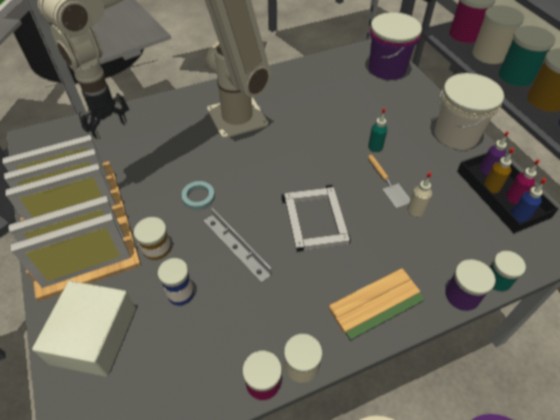

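View pics/top0.png

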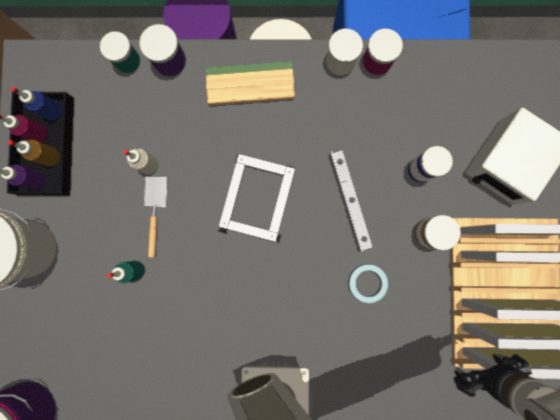

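The scene view has the frame at about (316,217) and the stop at (237,245). In the top view they are at (257,198) and (351,201), with the tape ring at (368,284). I'll zoom in to find the plugs.

```bash
python3 - <<'E'
import cv2, numpy as np
a=cv2.imread("pics/top0.png")[140:260,205:395]; b=cv2.imread("pics/scene0.png")[175:285,200:360]
cv2.imwrite("pics/c1.png",cv2.resize(a,None,fx=4,fy=4,interpolation=cv2.INTER_CUBIC))
cv2.imwrite("pics/c2.png",cv2.resize(b,None,fx=5,fy=5,interpolation=cv2.INTER_CUBIC))
E
```

```text
(no output)
```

View pics/c1.png

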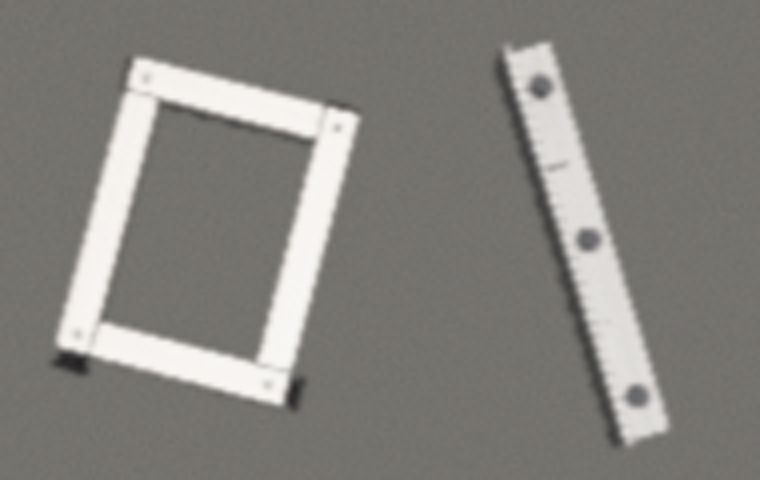

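View pics/c2.png

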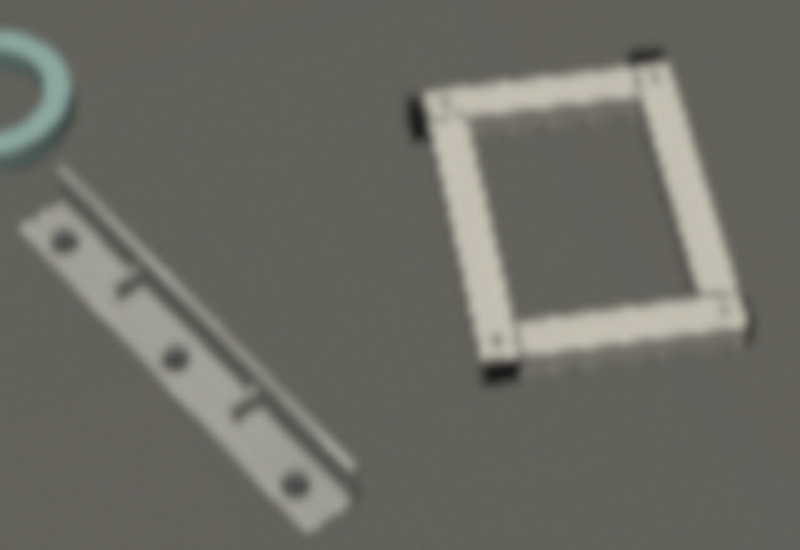

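The crops show two loose plugs. One is at the bottom left corner of the frame (top image 222,230), which is plug_long, so frame +x points toward the robot. The other is at the bottom right (279,238), which is plug_short, facing the stop. The stop's upright is its left, frame-side edge, running from about (331,152) to (361,250). Now I'll measure.

```bash
cat > h.py <<'E'
from rig import env, viewer
import cv2, numpy as np
def ray(n,p):
    m=viewer.camera_model(n); d=m["R"].T@np.linalg.inv(m["mtx"])@np.array([p[0],p[1],1.]); return -m["R"].T@m["t"],d
def plane(n,p,z):
    c,d=ray(n,p); return (c+d*(z-c[2])/d[2])[:2]
def tri(p,q):
    c,d=ray("top",p); e,f=ray("scene",q)
    s=np.linalg.lstsq(np.c_[d,-f],e-c,rcond=None)[0]; a,b=c+d*s[0],e+f*s[1]
    return (a+b)/2,np.linalg.norm(a-b)
def quad(n,img,roi,thr):
    x0,y0,x1,y1=roi; g=img[y0:y1,x0:x1].min(2)
    g=cv2.resize(g,None,fx=8,fy=8,interpolation=cv2.INTER_CUBIC); m=(g>thr).astype(np.uint8)
    cs=cv2.findContours(m,cv2.RETR_EXTERNAL,cv2.CHAIN_APPROX_NONE)[0]
    c=max(cs,key=cv2.contourArea); r=cv2.boxPoints(cv2.minAreaRect(c)) if 0 else cv2.approxPolyN(cv2.convexHull(c),4,ensure_convex=True).reshape(-1,2).astype(float)
    cc=c.reshape(-1,2).astype(float); L=[]
    for i in range(4):   # refine each side by a line fit
        a,b=r[i],r[(i+1)%4]; u=(b-a)/np.linalg.norm(b-a); w=cc-a; t=w@u/np.linalg.norm(b-a); d=abs(w@[-u[1],u[0]])
        q=cc[(t>.12)&(t<.88)&(d<12)]; v=cv2.fitLine(q.astype(np.float32),cv2.DIST_HUBER,0,.01,.01).ravel(); L.append(np.cross([v[2],v[3],1],[v[2]+v[0],v[3]+v[1],1]))
    P=[np.cross(L[i-1],L[i]) for i in range(4)]
    return [(p[:2]/p[2]+.5)/8-.5+[x0,y0] for p in P]
E
python3 - <<'E'
from h import *
np.set_printoptions(precision=1,suppress=True)
I={n:cv2.imread(f"pics/{n}0.png") for n in("top","scene")}
qt=quad("top",I["top"],(212,148,300,248),165); qs=quad("scene",I["scene"],(278,182,356,252),140)
for n,q in(("top",qt),("scene",qs)):
    P=np.array([plane(n,p,25) for p in q]); print(n,np.array(q).tolist()); print(P, P.mean(0), np.linalg.norm(P-np.roll(P,-1,0),axis=1))
for p in qt:
    w=plane("top",p,25); q=min(qs,key=lambda q:np.linalg.norm(plane("scene",q,25)-w)); print("tri",*tri(p,q))
# stop upright front-top line
for n,(a,b) in {"top":((331.3,152),(360,250)),"scene":((213,208.5),(270.5,268.5))}.items():
    print(n,"stop z40",plane(n,a,40),plane(n,b,40))
for y in (165,200,235): print(y,I["top"][y,325:365].min(1))
for y in (220,240,255): print(y,I["scene"][y,200:270].min(1))
E
```

```text
top [[294.5247580821063, 168.12635861947288], [275.12152669686117, 241.19417526283956], [218.16756057425047, 225.9507936683884], [238.15182602629014, 153.44557423231018]]
[[669.7 -53.7]
 [456.2   1.2]
 [499.  167.2]
 [712.4 112. ]] [584.3  56.7] [220.5 171.4 220.4 171. ]
scene [[349.14518064795817, 239.79101386063806], [296.05872746844375, 246.59872836596745], [284.36538940226256, 192.97310093150261], [333.2323314627548, 187.26655255418933]]
[[714.7 114.2]
 [671.6 -48.9]
 [458.8   6.1]
 [502.1 169.7]] [586.8  60.3] [168.7 219.8 169.2 219.8]
tri [670.7 -51.3  25.1] 5.090201715542579
tri [457.3   3.8  24.3] 5.488666239264885
tri [499.8 169.2  22.5] 3.483328875339547
tri [713.4 113.5  23.3] 2.8545971670440267
top stop z40 [ 714.6 -159.1] [ 433.2 -240.5]
scene stop z40 [ 438.3 -238.9] [ 720.5 -155.2]
165 [109 112 110 109 106  95  75  68  83 129 183 205 201 199 196 194 198 207
 213 217 208 180 138 112 109 111 110 109 108 108 113 108 110 110 110 110
 109 110 111 111]
200 [109 111 110 112 109 109 111 110 111 109 109 111 112 110 110 107 104  87
  72  86 141 193 210 190 142 106 104 106 111 13
[... 378 characters left out ...]
  90  91  91  91  91  91  91  90  91  91  91  91  91  91
  90  91  91  91  91  91  91  91  91  91  90  91  91  91  90  91]
240 [ 91  90  91  92  91  90  90  91  91  90  91  91  92  91  91  91  91  90
  90  92  95 108 125 141 148 151 151 151 151 152 152 152 152 151 150 143
 131 112  94  85  88 103 120 127 116 103  94  92  91  91  91  91  90  91
  91  91  91  91  91  91  91  90  90  91  91  91  91  91  91  91]
255 [ 90  90  90  91  91  91  91  91  91  90  90  91  92  90  90  91  90  90
  91  91  91  90  91  91  90  91  91  90  91  91  91  91  91  92  97 110
 129 144 150 152 152 152 152 153 151 147 138 127 112  99  92  90  89  85
  85  95 111 123 122 111  99  93  91  91  91  91  91  91  91  91]
```

The heights and sizes check out: the corners triangulate to about 24 mm and the sides measure 220 × 171. The frame centre is about (585.5,58.5) with x at 165.6°. The stop line is at about 16.3°, with its normal into the steel at −73.7°. First I'll move above the short tube's middle at (491,83).

```bash
cat >> h.py <<'E'
from scipy.spatial.transform import Rotation as Ro
def rows(*targets):   # (x,y,z,yaw) -> scaled rows from the present pose
    s=env.read_state(); R0=Ro.from_euler("xyz",s["eef_rot"],degrees=True); p0=s["eef_pos"]
    print("t",round(s["time"],1),"pos",p0.round(1),"rot",s["eef_rot"].round(1),"q",s["qpos"].round(0),"F",s["contact_force"].round(1),"gap",round(s["finger_gap"],1))
    for x,y,z,w in targets:
        R=Ro.from_euler("xyz",[180,0,w],degrees=True)
        print(np.r_[R0.inv().apply(np.array([x,y,z])-p0)/500,(R0.inv()*R).as_rotvec(degrees=True)/180].round(4).tolist())
E
python3 -c "
from h import *
rows((491,83,231,75.6),(491,83,100,75.6))"
```

```text
t 0.1 pos [ 180.5 -465.7  230.5] rot [-179.9    0.    21.2] q [-69.  14.   0.  77.  -0.  90.] F [-0.7  0.2 -0.8] gap 85.6
[0.9756, -0.7987, 0.0005, -0.0006, -0.0003, -0.3023]
[0.9757, -0.7982, 0.2625, -0.0006, -0.0003, -0.3023]
```

Request:
{"method": "carry_out", "body": {
  "motion": [
    [[0.976,-0.799,0,0,0,-0.302],[0.976,-0.799,0,0,0,-0.302],[0.976,-0.799,0,0,0,-0.302],[0.976,-0.799,0,0,0,-0.302],[0.976,-0.799,0,0,0,-0.302],[0.976,-0.799,0,0,0,-0.302],[0.976,-0.799,0,0,0,-0.302],[0.976,-0.799,0,0,0,-0.302],[0.976,-0.799,0,0,0,-0.302],[0.976,-0.799,0,0,0,-0.302],[0.976,-0.799,0,0,0,-0.302],[0.976,-0.799,0,0,0,-0.302]]
  ],
  "grip": -1,
  "newtons": 80
}}

```text
time: 1.3
eef_pos: [476.6, 58.1, 231.0]
eef_rot: [-180.0, 0.0, 75.6]
contact_force: [1.2, -1.7, 0.2]
finger_gap: 85.3
grip_force: 0.0
```

```bash
python3 -c "
from h import *
rows((491,83,231,75.6),(491,83,100,75.6))"
```

```text
t 1.3 pos [476.6  58.1 231. ] rot [-180.     0.    75.6] q [  7.  12.  -3.  76.  -0. 111.] F [ 1.2 -1.7  0.2] gap 85.3
[0.0555, 0.0155, -0.0, -0.0001, 0.0001, -0.0001]
[0.0556, 0.0156, 0.262, -0.0001, 0.0001, -0.0001]
```

Request:
{"method": "carry_out", "body": {
  "motion": [
    [[0.0555,0.0155,0,0,0,0],[0.0555,0.0155,0.1,0,0,0],[0.0555,0.0155,0.2,0,0,0],[0.0555,0.0155,0.28,0,0,0],[0.0555,0.0155,0.34,0,0,0],[0.0555,0.0155,0.39,0,0,0],[0.0555,0.0155,0.42,0,0,0],[0.0555,0.0155,0.44,0,0,0],[0.0555,0.0155,0.45,0,0,0],[0.0555,0.0155,0.45,0,0,0]]
  ]
}}

```text
time: 2.3
eef_pos: [490.5, 80.9, 6.0]
eef_rot: [-180.0, 0.0, 75.5]
contact_force: [0.9, 0.4, 0.7]
finger_gap: 85.5
grip_force: 0.0
```

```bash
python3 -c "
from h import *
rows((491,83,6,75.6))
a=viewer.read_camera('scene')[165:275,250:390,::-1]
b=viewer.read_camera('top')[145:255,205:345,::-1]
cv2.imwrite('pics/g1.png',cv2.resize(np.hstack([a,b]),None,fx=2.8,fy=2.8,interpolation=cv2.INTER_CUBIC))"
```

```text
t 2.3 pos [490.5  80.9   6. ] rot [-180.     0.    75.5] q [  9.  26. -19.  45.   0. 114.] F [0.9 0.4 0.7] gap 85.5
[0.0044, -0.0, -0.0, -0.0002, 0.0001, -0.0003]
```

View pics/g1.png

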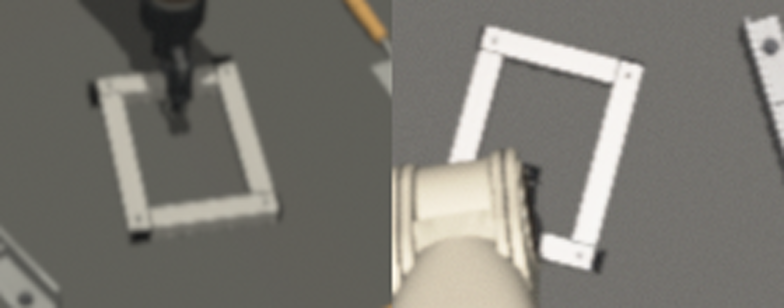

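The left half shows the fingers straddling the middle of the near short tube at about (178,90), clear of both plugs. Closing.

Request:
{"method": "carry_out", "body": {
  "motion": [
    [[0,0,0,0,0,0],[0,0,0,0,0,0],[0,0,0,0,0,0],[0,0,0,0,0,0],[0,0,0,0,0,0],[0,0,0,0,0,0],[0,0,0,0,0,0],[0,0,0,0,0,0],[0,0,0,0,0,0],[0,0,0,0,0,0]]
  ],
  "grip": 1,
  "newtons": 80
}}

```text
time: 3.4
eef_pos: [491.1, 80.9, 6.9]
eef_rot: [179.9, -0.0, 75.5]
contact_force: [0.3, 0.1, 5.8]
finger_gap: 23.0
grip_force: 81.2
```

```bash
cat >> h.py <<'E'
O=np.array([576,-198.5]); T=np.array([.960,.281]); N=np.array([.281,-.960])
def st(t,d): return O+t*T+d*N
E
python3 -c "
from h import *
p=st(-60,-135); rows((*p,6,106.3))"
```

```text
t 3.4 pos [491.1  80.9   6.9] rot [179.9  -0.   75.5] q [  9.  26. -19.  45.  -0. 114.] F [0.3 0.1 5.8] gap 23.0
[-0.3282, 0.0626, 0.0017, 0.0003, -0.0, -0.1709]
```

Request:
{"method": "carry_out", "body": {
  "motion": [
    [[-0.03,0.005,0,0,0,-0.015],[-0.06,0.011,0,0,0,-0.031],[-0.09,0.017,0,0,0,-0.047],[-0.12,0.023,0,0,0,-0.063],[-0.15,0.029,0,0,0,-0.079],[-0.18,0.035,0,0,0,-0.095],[-0.21,0.041,0,0,0,-0.111],[-0.24,0.047,0,0,0,-0.127],[-0.27,0.053,0,0,0,-0.143],[-0.3,0.058,0,0,0,-0.158],[-0.328,0.063,0,0,0,-0.171],[-0.328,0.063,0,0,0,-0.171]]
  ]
}}

```text
time: 4.6
eef_pos: [481.0, -86.6, 6.9]
eef_rot: [179.9, 0.0, 106.3]
contact_force: [-0.3, -0.8, 4.8]
finger_gap: 23.0
grip_force: 81.4
```

```bash
python3 -c "
from h import *
rows((*st(-60,-135),6,106.3),(*st(-60,-89),6,106.3))
a=viewer.read_camera('scene')[185:295,200:340,::-1]
b=viewer.read_camera('top')[150:260,240:380,::-1]
cv2.imwrite('pics/g2.png',cv2.resize(np.hstack([a,b]),None,fx=2.8,fy=2.8,interpolation=cv2.INTER_CUBIC))"
```

```text
t 4.6 pos [481.  -86.6   6.9] rot [179.9   0.  106.3] q [-10.  25. -21.  44.   0.  63.] F [-0.3 -0.8  4.8] gap 23.0
[0.0018, -0.0005, 0.0019, 0.0005, 0.0002, 0.0001]
[-0.0902, -0.0005, 0.0019, 0.0005, 0.0002, 0.0001]
```

View pics/g2.png

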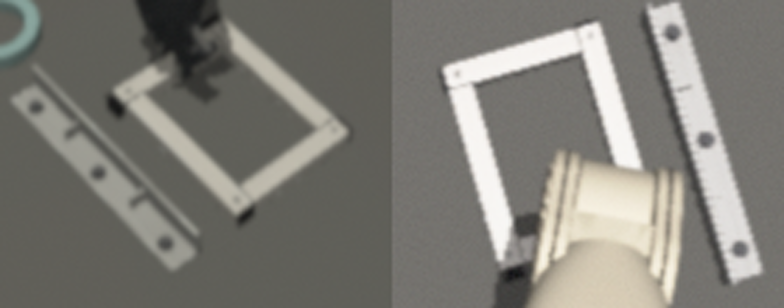

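The frame is parallel to the stop, with plug_short (left half, 117,104) facing it. Pushing.

Request:
{"method": "carry_out", "body": {
  "motion": [
    [[-0.01,0,0,0,0,0],[-0.02,0,0,0,0,0],[-0.03,0,0,0,0,0],[-0.04,0,0,0,0,0],[-0.048,0,0,0,0,0],[-0.056,0,0,0,0,0],[-0.062,0,0,0,0,0],[-0.068,0,0,0,0,0],[-0.072,0,0,0,0,0],[-0.076,0,0,0,0,0],[-0.08,0,0,0,0,0],[-0.08,0,0,0,0,0]]
  ]
}}

```text
time: 5.9
eef_pos: [491.4, -121.8, 6.9]
eef_rot: [179.9, -0.2, 106.5]
contact_force: [-1.6, 6.1, 9.1]
finger_gap: 23.2
grip_force: 81.8
```

Request:
{"method": "carry_out", "body": {
  "motion": [
    [[-0.003,0,0,0,0,0],[-0.006,0,0,0,0,0],[-0.009,0,0,0,0,0],[-0.012,0,0,0,0,0],[-0.015,0,0,0,0,0],[-0.018,0,0,0,0,0]]
  ]
}}

```text
time: 6.5
eef_pos: [492.9, -127.4, 6.9]
eef_rot: [179.9, -0.6, 106.6]
contact_force: [-5.5, 14.6, 13.1]
finger_gap: 22.8
grip_force: 82.4
```

Request:
{"method": "carry_out", "body": {
  "motion": [
    [[-0.003,0,0,0,0,0],[-0.006,0,0,0,0,0],[-0.009,0,0,0,0,0],[-0.012,0,0,0,0,0],[-0.015,0,0,0,0,0],[-0.018,0,0,0,0,0]]
  ]
}}

```text
time: 7.1
eef_pos: [494.3, -132.3, 6.9]
eef_rot: [179.9, -1.0, 106.7]
contact_force: [-6.4, 26.5, 19.8]
finger_gap: 23.1
grip_force: 83.2
```

Request:
{"method": "carry_out", "body": {
  "motion": [
    [[-0.003,0,0,0,0,0],[-0.006,0,0,0,0,0],[-0.009,0,0,0,0,0],[-0.012,0,0,0,0,0]]
  ]
}}

```text
time: 7.5
eef_pos: [494.3, -132.5, 6.7]
eef_rot: [179.9, -1.7, 106.8]
contact_force: [-8.9, 41.9, 26.7]
finger_gap: 22.9
grip_force: 84.1
```

The plug is hard home: motion stalled at 43 N and d = −86.3, against an expected −87. Now I'll back off and start turning.

Request:
{"method": "carry_out", "body": {
  "motion": [
    [[0.03,0,0,0,0,0],[0.06,0,0,0,0,0],[0.09,0.01,0,0,0,0],[0.12,0.03,0,0,0,-0.01],[0.14,0.05,0,0,0,-0.03],[0.156,0.07,0,0,0,-0.055],[0.156,0.09,0,0,0,-0.08],[0.156,0.11,0,0,0,-0.105],[0.156,0.13,0,0,0,-0.13],[0.156,0.145,0,0,0,-0.155],[0.156,0.15,0,0,0,-0.18],[0.156,0.15,0,0,0,-0.2]]
  ]
}}

```text
time: 8.7
eef_pos: [550.0, -51.2, 6.8]
eef_rot: [179.9, 0.1, 142.4]
contact_force: [2.4, -0.3, 3.9]
finger_gap: 23.3
grip_force: 81.3
```

```bash
python3 -c "
from h import *
rows((*st(15,-145),5.5,-163.7))"
```

```text
t 8.7 pos [550.  -51.2   6.8] rot [1.799e+02 1.000e-01 1.424e+02] q [ -5.  31. -11.  48.   0.  32.] F [ 2.4 -0.3  3.9] gap 23.3
[-0.0041, -0.0066, 0.0026, 0.0002, 0.001, -0.2996]
```

Request:
{"method": "carry_out", "body": {
  "motion": [
    [[0,0,0,0,0,-0.025],[0,0,0,0,0,-0.05],[0,0,0,0,0,-0.08],[0,0,0,0,0,-0.11],[0,0,0,0,0,-0.14],[0,0,0,0,0,-0.17],[0,0,0,0,0,-0.2],[0,0,0,0,0,-0.23],[0,0,0,0,0,-0.26],[-0.004,-0.006,0,0,0,-0.285],[-0.004,-0.006,0,0,0,-0.3],[-0.004,-0.006,0,0,0,-0.3]]
  ]
}}

```text
time: 9.9
eef_pos: [549.1, -54.4, 6.8]
eef_rot: [-180.0, 0.1, -163.7]
contact_force: [2.3, 1.3, 5.2]
finger_gap: 23.5
grip_force: 81.5
```

Now release and rise, then re-measure the frame.

Request:
{"method": "carry_out", "body": {
  "motion": [
    [[0,0,0,0,0,0],[0,0,0,0,0,0],[0,0,0,0,0,0],[0,0,0,0,0,0],[0,0,0,0,0,0],[0,0,-0.02,0,0,0],[0,0,-0.06,0,0,0],[0,0,-0.12,0,0,0],[0,0,-0.2,0,0,0],[0,0,-0.28,0,0,0],[0,0,-0.28,0,0,0]]
  ],
  "grip": -1
}}

```text
time: 11.0
eef_pos: [552.4, -55.3, 153.7]
eef_rot: [-179.7, 0.7, -163.7]
contact_force: [1.5, 0.5, 0.1]
finger_gap: 85.1
grip_force: 0.0
```

```bash
python3 -c "
from h import *
np.set_printoptions(precision=1,suppress=True)
rows()
A=viewer.read_camera('scene')[:,:,::-1].copy(); B=viewer.read_camera('top')[:,:,::-1].copy()
cv2.imwrite('pics/s3.png',A); cv2.imwrite('pics/t3.png',B)
cv2.imwrite('pics/g3.png',cv2.resize(np.hstack([A[165:285,220:360],B[140:260,220:360]]),None,fx=2.8,fy=2.8,interpolation=cv2.INTER_CUBIC))"
```

```text
t 11.0 pos [552.4 -55.3 153.7] rot [-179.7    0.7 -163.7] q [ -6.  22.  -0.  67.  -0. -22.] F [1.5 0.5 0.1] gap 85.1
```

View pics/g3.png

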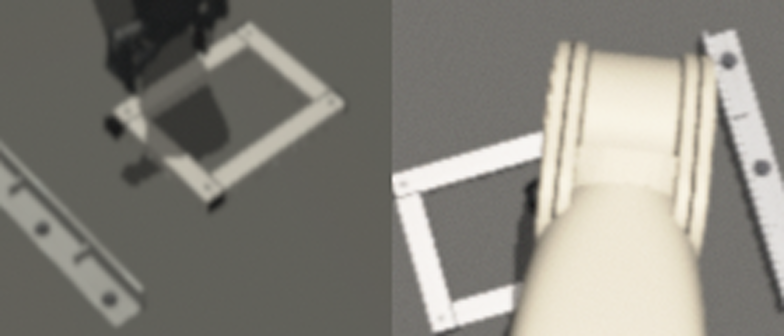

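The right-hand plug, plug_short (left half 215,203), looks seated. plug_long (115,125) still stands out, now facing the stop. I'll check the frame pose and compute the next grasp.

```bash
python3 -c "
from h import *
for p in ((220.5,203),(236,258.6)): print(plane('top',p,25))
rows((455.5,-1,153,106.3),(455.5,-1,6,106.3))"
```

```text
[566.02415866 161.49318395]
[405.06389277 113.87995259]
t 11.1 pos [549.1 -55.  148.4] rot [-179.9    0.2 -163.7] q [ -6.  22.  -1.  67.  -0. -22.] F [ 0.5 -0.2 -0.9] gap 85.3
[0.1492, 0.1561, -0.0101, 0.0005, 0.0013, 0.5001]
[0.1503, 0.1566, 0.2839, 0.0005, 0.0013, 0.5001]
```

Request:
{"method": "carry_out", "body": {
  "motion": [
    [[0.03,0.03,0,0,0,0.04],[0.06,0.06,0,0,0,0.085],[0.09,0.09,0,0,0,0.13],[0.12,0.12,0,0,0,0.175],[0.15,0.156,0,0,0,0.22],[0.15,0.156,0,0,0,0.265],[0.15,0.156,0,0,0,0.31],[0.15,0.156,0,0,0,0.355],[0.15,0.156,0,0,0,0.4],[0.15,0.156,0,0,0,0.445],[0.15,0.156,0,0,0,0.49],[0.15,0.156,0,0,0,0.5]]
  ]
}}

```text
time: 12.3
eef_pos: [452.7, -1.1, 144.8]
eef_rot: [-179.8, -0.1, 106.1]
contact_force: [-0.6, 0.0, -0.5]
finger_gap: 85.6
grip_force: 0.0
```

```bash
python3 -c "
from h import *
A=viewer.read_camera('scene')[:,:,::-1].copy(); B=viewer.read_camera('top')[:,:,::-1].copy()
cv2.imwrite('pics/g4.png',cv2.resize(np.hstack([A[165:285,220:360],B[140:260,220:360]]),None,fx=2.8,fy=2.8,interpolation=cv2.INTER_CUBIC))
rows((455.5,-1,6,106.3))"
```

```text
t 12.4 pos [452.8  -1.1 145. ] rot [-1.798e+02 -1.000e-01  1.063e+02] q [ -0.  12. -15.  63.   0.  74.] F [-0.3  0.5  0.3] gap 85.5
[-0.0017, 0.006, 0.2779, -0.001, -0.0003, 0.0002]
```

View pics/g4.png

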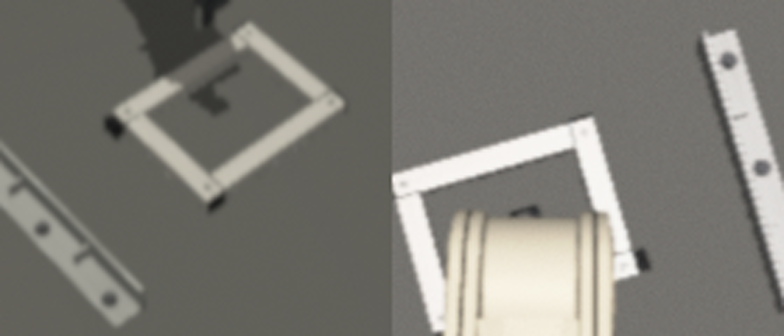

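The right half shows plug_short seated, with only its thin head at (597,118), and plug_long out at (642,262). Descending onto the long tube and gripping.

Request:
{"method": "carry_out", "body": {
  "motion": [
    [[-0.002,0.006,0.05,0,0,0],[-0.002,0.006,0.11,0,0,0],[-0.002,0.006,0.17,0,0,0],[-0.002,0.006,0.22,0,0,0],[-0.002,0.006,0.25,0,0,0],[-0.002,0.006,0.268,0,0,0],[-0.002,0.006,0.278,0,0,0],[-0.002,0.006,0.278,0,0,0]]
  ]
}}

```text
time: 13.2
eef_pos: [456.9, -1.2, 6.9]
eef_rot: [-179.9, -0.0, 106.3]
contact_force: [-0.2, -0.3, -0.6]
finger_gap: 85.5
grip_force: 0.0
```

Request:
{"method": "carry_out", "body": {
  "motion": [
    [[0,0,0,0,0,0],[0,0,0,0,0,0],[0,0,0,0,0,0],[0,0,0,0,0,0],[0,0,0,0,0,0],[0,0,0,0,0,0],[0,0,0,0,0,0],[0,0,0,0,0,0],[0,0,0,0,0,0],[0,0,0,0,0,0]]
  ],
  "grip": 1,
  "newtons": 80
}}

```text
time: 14.2
eef_pos: [457.2, -1.3, 8.0]
eef_rot: [180.0, 0.0, 106.3]
contact_force: [-2.1, -0.8, 5.8]
finger_gap: 23.0
grip_force: 81.3
```

Request:
{"method": "carry_out", "body": {
  "motion": [
    [[-0.02,0,0,0,0,0],[-0.05,0,0,0,0,0],[-0.08,0,0,0,0,0],[-0.11,0,0,0,0,0],[-0.135,0,0,0,0,0],[-0.16,0,0,0,0,0],[-0.18,0,0,0,0,0],[-0.195,0,0,0,0,0],[-0.205,0,0,0,0,0],[-0.212,0,0,0,0,0],[-0.218,0,0,0,0,0],[-0.222,0,0,0,0,0]]
  ]
}}

```text
time: 15.4
eef_pos: [488.4, -105.7, 8.0]
eef_rot: [179.9, -0.2, 106.5]
contact_force: [-1.1, 6.2, 6.8]
finger_gap: 23.2
grip_force: 81.4
```

Request:
{"method": "carry_out", "body": {
  "motion": [
    [[-0.003,0,0,0,0,0],[-0.006,0,0,0,0,0],[-0.009,0,0,0,0,0],[-0.012,0,0,0,0,0],[-0.015,0,0,0,0,0],[-0.018,0,0,0,0,0],[-0.021,0,0,0,0,0],[-0.024,0,0,0,0,0]]
  ]
}}

```text
time: 16.2
eef_pos: [491.4, -116.0, 8.0]
eef_rot: [179.9, -0.4, 106.5]
contact_force: [-2.6, 12.7, 9.4]
finger_gap: 23.1
grip_force: 81.8
```

Request:
{"method": "carry_out", "body": {
  "motion": [
    [[-0.003,0,0,0,0,0],[-0.006,0,0,0,0,0],[-0.009,0,0,0,0,0],[-0.012,0,0,0,0,0],[-0.015,0,0,0,0,0],[-0.018,0,0,0,0,0]]
  ]
}}

```text
time: 16.8
eef_pos: [493.4, -123.2, 8.0]
eef_rot: [179.9, -0.5, 106.6]
contact_force: [-3.2, 12.8, 9.6]
finger_gap: 23.0
grip_force: 81.9
```

Request:
{"method": "carry_out", "body": {
  "motion": [
    [[-0.003,0,0,0,0,0],[-0.006,0,0,0,0,0],[-0.009,0,0,0,0,0],[-0.012,0,0,0,0,0]]
  ]
}}

```text
time: 17.2
eef_pos: [494.2, -126.0, 8.0]
eef_rot: [179.9, -0.9, 106.6]
contact_force: [-5.0, 23.7, 16.3]
finger_gap: 23.1
grip_force: 82.6
```

Request:
{"method": "carry_out", "body": {
  "motion": [
    [[-0.003,0,0,0,0,0],[-0.006,0,0,0,0,0],[-0.009,0,0,0,0,0],[-0.012,0,0,0,0,0],[-0.012,0,0,0,0,0]]
  ]
}}

```text
time: 17.7
eef_pos: [494.2, -126.2, 7.9]
eef_rot: [179.8, -1.5, 106.9]
contact_force: [-9.0, 36.1, 21.1]
finger_gap: 22.8
grip_force: 83.3
```

The second plug is hard home too, stalled at 37 N. Now I'll back off, release, rise and move clear.

Request:
{"method": "carry_out", "body": {
  "motion": [
    [[0.02,0,0,0,0,0],[0.04,0,0,0,0,0],[0.06,0,0,0,0,0],[0.08,0,0,0,0,0],[0.09,0,0,0,0,0],[0.09,0,0,0,0,0],[0.09,0,0,0,0,0]]
  ]
}}

```text
time: 18.4
eef_pos: [485.8, -96.0, 8.0]
eef_rot: [179.9, -0.0, 106.3]
contact_force: [0.5, -1.6, 6.3]
finger_gap: 23.0
grip_force: 81.6
```

Request:
{"method": "carry_out", "body": {
  "motion": [
    [[0,0,0,0,0,0],[0,0,0,0,0,0],[0,0,0,0,0,0],[0,0,0,0,0,0],[0,0,0,0,0,0],[0,0,-0.02,0,0,0],[0,0,-0.06,0,0,0],[0,0,-0.13,0,0,0],[0,0,-0.22,0,0,0],[0,0,-0.3,0,0,0],[0,0,-0.36,0,0,0],[0,0,-0.36,0,0,0]]
  ],
  "grip": -1
}}

```text
time: 19.6
eef_pos: [488.3, -96.8, 193.2]
eef_rot: [179.4, 0.3, 106.3]
contact_force: [-0.4, 0.3, 0.3]
finger_gap: 85.5
grip_force: 0.0
```

```bash
python3 -c "
from h import *
rows((300,-120,220,106.3))"
```

```text
t 19.6 pos [488.3 -96.8 193.2] rot [179.4   0.3 106.3] q [-11.  14.  -5.  70.   0.  62.] F [-0.4  0.3  0.3] gap 85.5
[0.0611, -0.3739, -0.0575, 0.0031, 0.0016, 0.0002]
```

Request:
{"method": "carry_out", "body": {
  "motion": [
    [[0.03,-0.08,-0.02,0,0,0],[0.06,-0.16,-0.04,0,0,0],[0.06,-0.24,-0.05,0,0,0],[0.06,-0.32,-0.05,0,0,0],[0.06,-0.37,-0.05,0,0,0],[0.06,-0.37,-0.05,0,0,0]]
  ]
}}

```text
time: 20.2
eef_pos: [295.9, -119.3, 212.0]
eef_rot: [-179.9, -0.0, 106.2]
contact_force: [0.6, -0.2, 0.1]
finger_gap: 85.3
grip_force: 0.0
```

```bash
python3 -c "
from h import *
A=viewer.read_camera('scene')[:,:,::-1].copy(); B=viewer.read_camera('top')[:,:,::-1].copy()
cv2.imwrite('pics/s5.png',A); cv2.imwrite('pics/t5.png',B)
cv2.imwrite('pics/g5.png',cv2.resize(np.hstack([A[165:285,220:360],B[140:260,235:375]]),None,fx=2.8,fy=2.8,interpolation=cv2.INTER_CUBIC))
rows()
# dark pixels beyond each outer edge: head protrusion, in mm at z=25, all four plugs
q=quad('top',B,(228,140,334,250),165); P=np.array([plane('top',p,25) for p in q]); print(P.round(1),np.linalg.norm(P-np.roll(P,-1,0),axis=1).round(1))
"
```

```text
t 20.3 pos [ 299.1 -119.5  212.4] rot [179.9   0.  106.3] q [-22.  -6. -24.  72.   0.  52.] F [0.8 0.3 0.2] gap 85.5
[[ 496.3 -186.4]
 [ 436.    25.7]
 [ 600.2   72.1]
 [ 661.  -140.8]] [220.5 170.6 221.4 170.9]
```

View pics/g5.png

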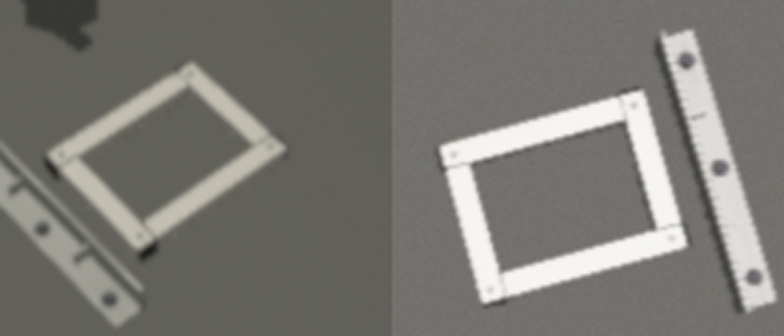

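Both plugs now look seated in both views: (52,165) and (147,248) in the left half, and no stem showing in the right half. As a numeric check I'll compare the dark extent outside each tube end with the two reference plugs.

```bash
cat > c.py <<'E'
from h import *
def proj(n,X):
    m=viewer.camera_model(n); v=m["mtx"]@(m["R"]@X+m["t"]); return v[:2]/v[2]
s=np.arange(-6,24,2.)
for tag,ct,cs,yaw in (("0",(584.3,56.7),(586.8,60.3),165.6),("5",(548.4,-57.4),(551,-54),-74.2)):
  for n,c,f in (("top",ct,"t"),("scene",cs,"s")):
    I=cv2.cvtColor(cv2.imread(f"pics/{n}0.png" if tag=="0" else f"pics/{f}5.png"),cv2.COLOR_BGR2GRAY)
    R=Ro.from_euler("z",yaw,degrees=True)
    for nm,p,u in (("long",(110,-72.5),(1,0)),("short",(97.5,85),(0,1)),("doneX",(-110,72.5),(-1,0)),("doneY",(-97.5,-85),(0,-1))):
        px=[]
        for a in s:
            X=R.apply([p[0]+u[0]*a,p[1]+u[1]*a,24.5])+[*c,0]; px.append(proj(n,X))
        v=cv2.remap(I,np.array(px,np.float32)[None,:,0],np.array(px,np.float32)[None,:,1],cv2.INTER_LINEAR).ravel()
        print(tag,n,nm,v.tolist())
E
python3 c.py
```

```text
0 top long [239, 236, 207, 159, 97, 64, 47, 44, 46, 53, 72, 90, 106, 111, 113]
0 top short [242, 236, 211, 170, 110, 69, 45, 53, 69, 89, 103, 110, 113, 113, 113]
0 top doneX [242, 236, 210, 155, 113, 91, 103, 110, 115, 115, 113, 113, 114, 115, 115]
0 top doneY [236, 233, 218, 176, 134, 103, 102, 108, 113, 113, 114, 114, 115, 114, 113]
0 scene long [166, 158, 150, 133, 113, 94, 76, 60, 59, 59, 67, 75, 82, 87, 92]
0 scene short [178, 174, 155, 131, 100, 72, 48, 46, 48, 61, 73, 85, 92, 96, 97]
0 scene doneX [173, 165, 150, 126, 97, 71, 45, 36, 28, 37, 48, 61, 74, 83, 91]
0 scene doneY [179, 173, 155, 130, 103, 94, 90, 93, 95, 96, 97, 97, 96, 96, 97]
5 top long [241, 238, 220, 182, 133, 104, 105, 110, 113, 113, 113, 113, 111, 112, 112]
5 top short [240, 239, 222, 184, 125, 106, 104, 112, 113, 113, 112, 113, 114, 112, 113]
5 top doneX [234, 234, 215, 173, 124, 103, 101, 109, 111, 113, 113, 112, 112, 113, 113]
5 top doneY [237, 238, 227, 173, 122, 84, 96, 106, 113, 114, 114, 115, 114, 114, 114]
5 scene long [178, 170, 154, 130, 100, 72, 55, 59, 69, 81, 90, 94, 96, 96, 97]
5 scene short [174, 168, 147, 123, 94, 65, 43, 37, 38, 52, 66, 78, 87, 93, 95]
5 scene doneX [172, 168, 156, 138, 119, 102, 95, 91, 93, 94, 95, 96, 96, 96, 96]
5 scene doneY [172, 171, 162, 147, 129, 111, 99, 94, 93, 94, 95, 96, 96, 96, 96]
```

In the top view, both plugs now show the same profile as the reference plugs, so they are home. The frame is flat and the arm is clear, so I'm handing in.

```bash
python3 -c "
from rig import env
print(env.finish_job())"
```

```text
the job is handed in; nothing more can be done
None
```

Both plugs were pressed against the stop until they stopped hard (about 43 N and 37 N) and, in the final top view, look the same as the two plugs already home; the frame was let go lying on the bench, nothing else was knowingly touched, and the job is handed in (about 20 s used, no verdict returned).

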